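# Photometer check: seat two glass rods, hold the sprung selector on its third click

### The arm

A 6-joint arm with a two-finger parallel gripper is mounted at the origin on the work surface. World frame = base frame: x ahead of the robot, y to its left, z up, the work surface at z = 0. Lengths are in m, angles in rad, forces in N, time in s.
With the tool pointing down it reaches from about 0.3 to 0.75 m from the base axis. Payload 8.5 kg.
Tool frame: the origin (TCP) lies midway between the tips of the shut fingers; the grasp point (between the pads) lies 19 mm behind it; y points along the fingers, x is the direction in which the jaws open and shut, and the axes are right-handed (so a half turn about y gives the same grasp; the last joint's range is limited). The gripper opens to 88 mm and grips with 3 to 60 N. Pads are 18 mm wide; open, the fingers measure 123 mm over their backs; the gripper's body (75 mm by 187 mm) begins 45 mm behind the grasp point.
Start: joints at [1.102, 0.381, 1.297, -0, 1.464, -0.215], TCP at [0.138, 0.532, 0.239] pointing down, gripper open.
Joint ranges: [-3.11, 3.11], [-0.89, 2.33], [0.22, 2.48], [-1.42, 4.56], [0.17, 2.85], [-2.88, 2.88]. Speed limits (rad/s): [2.39, 2.39, 3.14, 3.14, 3.14, 3.14].

### API

Orientations are given as a unit quaternion [w, x, y, z].
In Python, from workcell import r, get_image, spot_in, tip_of gives the robot as it stands.
- The arm moves only by the shell command python3 -m handwheel 'ROWS'. ROWS is a JSON object of lists of equal length, an entry for each row: "translation": the shift along the tool's x, y, z normalised to -1 to 1, where 1 is 50 cm, a list of three; "dr": the turn, a rotation vector about the tool's x, y, z normalised to -1 to 1, where 1 is pi rad, a list of three; "claw": the finger opening in mm, from 0 to 88.1. In form: {"translation": [[tx, ty, tz], ...], "dr": [[ax, ay, az], ...], "claw": [claw, ...]}. A call has 1 to 12 rows; each row is the pose to reach, as a shift and turn from the pose commanded when the call began, along the tool's axes at that moment, turning the shorter way round; what a row does not reach only later rows make up. A row lasts 1/8 s, in which the tool goes at most 62.5 mm and 10.7 degrees, less where a joint would pass 70% of its speed; a pose out of reach is approached as far as the arm can. A call with a number of a shift or a turn outside -1 to 1 is refused whole. A call with a gripper value outside its range is refused whole. The fingers move at their own pace and stop on an object; the grip force is fixed at half the most. Time passes only in rows, so rows that repeat a pose let the fingers close. It gives the time, the measured TCP pose, the force and the opening at its end, in the units of the state.
- r.read_state(): the state, without advancing time (a new reading comes with each control period).
- get_image(name): name is "side" or "top"; returns a dict with "frame" (420x560x3 uint8, red, green, blue), "depth" (420x560 float32, m along the optical axis (not along the pixel's ray), 0 where there is no reading), "fx", "fy", "cx", "cy" (pixels), "camera_from_world" (4x4, takes a point from world to camera coordinates). Camera axes: x right, y up, looking along -z (the intrinsics and any distortion apply to the point x, -y, -z); pixel columns grow to the right and rows downward; lengths in m; the calibration is good to about 2 mm. A picture is of the moment at which its call begins.
- r.close_job(): hands the job in, once; it reports no verdict.
Trained networks look in a picture, given as the dict that the camera call returned (one of the last four; its "shot" number tells which), for a name from the list of things; names that differ only in an ending like _2 or _b are one class to them, and where a whole thing is asked for, a point or a joint stands for the part that bears it (a point fixed in the world has none). Each returns a list of dicts, best first, with "confidence" (0 to 1); they miss things now and then, are a little off and sometimes report something else, mostly with a low value. They report only what shows in the picture. A call takes as long as a camera call.
- spot_in(name, picture): "bbox" ([left, top, right, bottom] in pixels, round what is visible of it).
- tip_of(name, picture): "location" ([row, column] in pixels: a listed point, or the origin of a listed thing).
The state is a dict: "time_s": time; "qpos": joint angles; "qd": joint speeds; "tau": joint torques, N m; "ee_pos": TCP position; "eef_rot": TCP orientation; "ft_force": force on the tool from outside, world axes, zero at the start; "torque": the same for the moment, N m; "grip_width": finger opening in m.
Only numpy, scipy, OpenCV 4.12 (cv2) and the standard library are available. Lean on these libraries where they do the work, as an engineer would, in place of code of your own. Each camera call takes 0.05 s, during which the arm holds its last target. There are 200 camera calls.

### The job

Check the photometer: take the short reference rod with the wide cap from the wooden rack and lower it fully home in the photometer's one-dot well before letting go, and only then do the same with the long standard rod with the slim ribbed cap in the two-dot well. Then turn the selector's bar knob clockwise from its closed rest position, feeling for the clicks, to the third click without running on to the fourth (the unfiltered lamp), and finish while holding it there against its return spring: do not let go at the end. Leave the open tubes and the other things on the bench where they stand.

Things in the scene. Friction and masses are not known exactly. Their poses are not given: they have to be found in the camera images.
- reference_rod_cap (a point): Middle of the cap of the short reference rod: solid clear glass 16 mm thick, round foot, upright in a hole of the rack (which one varies). Cap a smooth black disc 28 mm wide, 20 mm high; 75 mm of glass below it, 95 mm over all; about 55 g. The point is on the axis, 85 mm above the foot's tip; z up along the rod. Take it by the cap from above; the cap's underside is 29 mm above the rack's top board.
- reference_rod_foot (a point): Tip of the rounded foot of the reference rod, on its axis, 85 mm below the middle of its cap.
- standard_rod_cap (a point): Middle of the cap of the long standard rod: solid clear glass 16 mm thick, round foot, upright in another hole of the rack (which one varies). Cap black, ribbed, slim: 18 mm wide, 22 mm high; 95 mm of glass below it, 117 mm over all; about 60 g. The point is on the axis, 106 mm above the foot's tip; z up along the rod. Take it by the cap from above.
- standard_rod_foot (a point): Tip of the rounded foot of the standard rod, on its axis, 106 mm below the middle of its cap.
- rack: Fixed wooden test-tube rack, 330 mm long, end finials 81 mm high. Origin on the bench under the middle of the hole row; y along the row. Six 19.5 mm holes at y = -120 to 120 mm, 48 mm apart; top board's top 60 mm, tube feet 14 mm above the bench: lift a rod 50 mm or more to clear. Drying pegs (66 mm high) 40 mm behind the holes (+x). Close the fingers along x: neighbours may stand 48 mm off along y.
- photometer: White and grey bench photometer, fixed, 200 mm deep (x), 280 mm wide (y); origin under its centre, x to its back, z up; deck 80 mm above the bench. Selector knob at x -15, y -85 mm. Two wells with bright collars in a black block: one-dot at x 0, y 45 mm, two-dot at x 0, y 100 mm (white dots before and behind each). Wells are upright 19.5 mm holes, floor 35 mm, mouth 84 mm above the bench.
- well_1_floor (a point): Floor of the photometer's one-dot well (for the reference rod), the well nearer the selector knob, on the well's axis, 35 mm above the bench and 49 mm below the mouth. Axes as the photometer's. A seated reference rod has the middle of its cap 85 mm above this point.
- well_2_floor (a point): Floor of the photometer's two-dot well (for the standard rod), the well farther from the selector knob, on the well's axis, 35 mm above the bench and 49 mm below the mouth. Axes as the photometer's. A seated standard rod has the middle of its cap 106 mm above this point.
- selector_grip (a point): Point to grip on the selector knob, on its upright axis, 106.5 mm above the bench. Black bar 44 mm long, 13 mm wide, its top 115.5 mm above the bench, on a round skirt 46 mm wide whose top is 84.5 mm above the bench: keep the fingertips above the skirt. The frame turns with the knob: x along the bar to the end with the white pointer line, z up. Grip across the bar (along y).
- selector (a joint): Angle of the selector knob, rad: 0 at its closed rest, growing clockwise from above. Clicks at 0.393, 0.785, 1.178 (the third) and 1.571 (the fourth, hard end). The resisting torque sinks from 0.19 to 0.09 N m up to the first click, then jumps up by 0.12 N m as it drops in, and so on at each (0.13 to 0.25 N m at the third). A spring turns it back to 0 when let go: turn it in one grasp and hold.
- open_tube_a_top (a point): Middle of the mouth of an open, empty glass test tube, 16 mm x 105 mm with a small flared rim, in one of the rack's holes. Leave alone.
- open_tube_b_top (a point): Middle of the mouth of another open test tube just like it, in one of the rack's holes. Leave alone.
- small_beaker: Small glass beaker, 50 mm x 65 mm high, close behind the rack; origin at the centre of its underside. Leave alone.
- big_beaker: Glass beaker, 84 mm x 115 mm high, towards the back of the bench; origin at the centre of its underside. Leave alone.
- milk_bottle: Clear glass bottle, 84 mm x 205 mm high, at the back; origin at the centre of its underside. Leave alone.
- reagent_bottle: White plastic bottle, 60 mm x 150 mm high, at the back; origin at the centre of its underside. Leave alone.
- spatula: Flat steel laboratory spatula, 180 mm long, lying to the right of the photometer (-y side); origin at mid-length. Leave alone.
- mortar: White porcelain mortar, 88 mm x 50 mm high, at the back; origin at the centre of its underside. Leave alone.

How it is judged:
By the outcome, as a careful person would: the job done as asked, in the order asked, and still so for the second after the job is handed in, while the arm keeps its last pose, push and grip.
It also fails if it takes over 67 s, if anything falls off the work surface, if the arm or the gripper's body presses on something with over 40 N, if the wrist force passes 120 N, or if a joint passes its speed limit or range.

## Working session

There is one attempt and no reset: what is moved stays moved. The work goes in short steps, Python scripts to look and compute and a shell command to move; the robot and the scene stay as the last step left them, time stands still between calls to the robot, and variables do not carry over. Pictures are saved under pics/ and viewed, about 8 in all and at most 12, crops included, and the job is handed in when it is done.

```bash
ls; mkdir -p pics; cat > h.py <<'E'
import numpy as np, cv2, json
from scipy.spatial.transform import Rotation as R
from workcell import r, get_image, spot_in, tip_of
def ray(p,row,col):
    T=np.array(p["camera_from_world"]);Ri=T[:3,:3].T;o=-Ri@T[:3,3]
    d=Ri@np.array([(col-p["cx"])/p["fx"],-(row-p["cy"])/p["fy"],-1.]);return o,d
def atz(p,row,col,z):
    o,d=ray(p,row,col);return o+d*(z-o[2])/d[2]
def proj(p,X):
    T=np.array(p["camera_from_world"]);c=T[:3,:3]@np.array(X)+T[:3,3]
    return p["cy"]-p["fy"]*c[1]/-c[2],p["cx"]+p["fx"]*c[0]/-c[2]
def tri(pa,a,pb,b):
    A=np.zeros((3,3));v=np.zeros(3)
    for p,l in((pa,a),(pb,b)):
        o,d=ray(p,*l);d=d/np.linalg.norm(d);M=np.eye(3)-np.outer(d,d);A+=M;v+=M@o
    return np.linalg.solve(A,v)
def pose():
    s=r.read_state();q=np.array(s["eef_rot"]);return s,np.array(s["ee_pos"]),R.from_quat(q[[1,2,3,0]])
def save(p,n,crop=None,s=1):
    f=p["frame"][:,:,::-1]
    if crop: f=f[crop[1]:crop[3],crop[0]:crop[2]]
    cv2.imwrite("pics/"+n,cv2.resize(f,None,fx=s,fy=s,interpolation=cv2.INTER_CUBIC))
E
cat > a.py <<'E'
from h import *
t=get_image("top");s=get_image("side")
st,p,Rt=pose();print(st["time_s"],p,Rt.as_matrix().round(4).tolist(),st["grip_width"])
for n,q in(("top",t),("side",s)):
    T=np.array(q["camera_from_world"]);print(n,(-T[:3,:3].T@T[:3,3]).round(3),q["fx"],[k for k in q])
Z=dict(reference_rod_cap=.099,standard_rod_cap=.120,rack=.0,photometer=0,well_1_floor=.035,well_2_floor=.035,selector_grip=.1065,open_tube_a_top=.119,small_beaker=0)
for n,z in Z.items():
    for k,q in(("top",t),("side",s)):
        for d in tip_of(n,q)[:3]:
            print(n,k,np.round(d["location"],1),round(d["confidence"],2),atz(q,*d["location"],z).round(4))
import numpy as np
f=np.hstack([t["frame"],s["frame"]])[:,:,::-1]
cv2.imwrite("pics/1t.png",cv2.resize(t["frame"][:,:,::-1],(800,600)));cv2.imwrite("pics/1s.png",cv2.resize(s["frame"][:,:,::-1],(800,600)))
E
python3 a.py
```

```text
pics
0.1 [0.13798482 0.53216166 0.23820383] [[0.2511, -0.0006, -0.968], [0.968, -0.0011, 0.2511], [-0.0013, -1.0, 0.0003]] 0.08859098428306264
top [ 0.454 -0.027  1.457] 500.27888168421555 ['frame', 'depth', 'fx', 'fy', 'cx', 'cy', 'camera_from_world', 'shot']
side [0.588 0.775 0.75 ] 397.87092471807904 ['frame', 'depth', 'fx', 'fy', 'cx', 'cy', 'camera_from_world', 'shot']
reference_rod_cap top [235.1 163.8] 0.5 [0.5314 0.2848 0.099 ]
reference_rod_cap top [158.3 183.2] 0.23 [0.7443 0.2408 0.099 ]
reference_rod_cap side [305.3 329.3] 0.7 [0.5305 0.2936 0.099 ]
reference_rod_cap side [256.1 223. ] 0.3 [0.7648 0.1827 0.099 ]
standard_rod_cap top [238.7 125.8] 0.56 [0.519  0.3806 0.12  ]
standard_rod_cap side [342.3 335. ] 0.66 [0.5228 0.3868 0.12  ]
rack top [235.7 176.9] 0.97 [0.5359 0.2694 0.    ]
rack side [325.5 324.7] 0.64 [0.5321 0.2742 0.    ]
photometer top [231.3 344.6] 0.7 [ 0.5567 -0.2186  0.    ]
photometer top [205.3 181.4] 0.59 [0.6251 0.2599 0.    ]
photometer side [189.9 322.2] 0.87 [ 0.5413 -0.2093  0.    ]
well_1_floor top [231.9 328.9] 0.71 [ 0.5518 -0.1693  0.035 ]
[... 170 characters left out ...]
 -0.1155  0.035 ]
well_2_floor side [203.2 321.7] 0.57 [ 0.5444 -0.1013  0.035 ]
selector_grip top [236.4 378.9] 0.47 [ 0.5369 -0.2973  0.1065]
selector_grip side [144.3 326. ] 0.54 [ 0.538  -0.3031  0.1065]
selector_grip side [324.9 327. ] 0.25 [0.5357 0.3437 0.1065]
open_tube_a_top top [235.3 127.1] 0.56 [0.5281 0.378  0.119 ]
open_tube_a_top top [235.6 215.2] 0.38 [0.5311 0.143  0.119 ]
open_tube_a_top side [243.3 328.2] 0.67 [0.5338 0.1415 0.119 ]
open_tube_a_top side [311.2 222. ] 0.35 [0.7335 0.3396 0.119 ]
open_tube_a_top side [204.7 320.3] 0.23 [0.5529 0.0079 0.119 ]
small_beaker top [202.5 183.5] 0.66 [0.6335 0.2541 0.    ]
small_beaker side [317.2 283.3] 0.55 [0.6233 0.2611 0.    ]
```

View pics/1t.png

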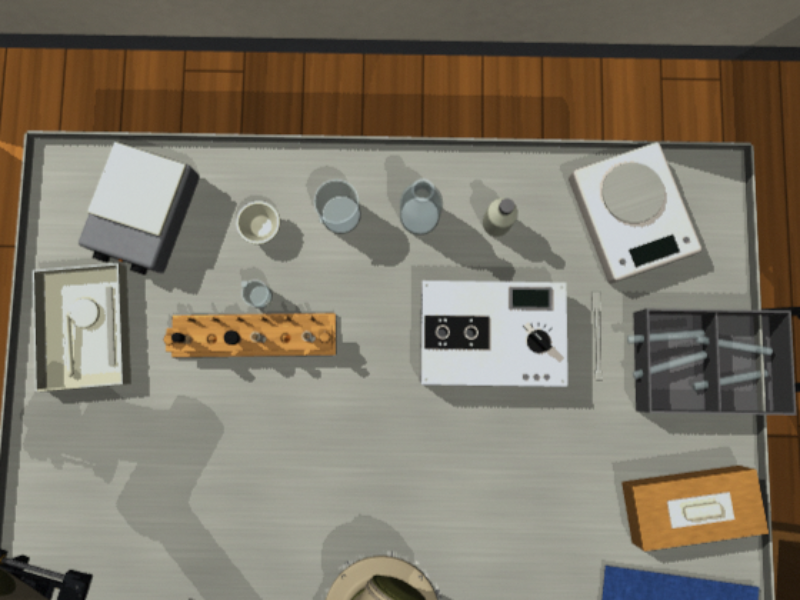

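View pics/1s.png

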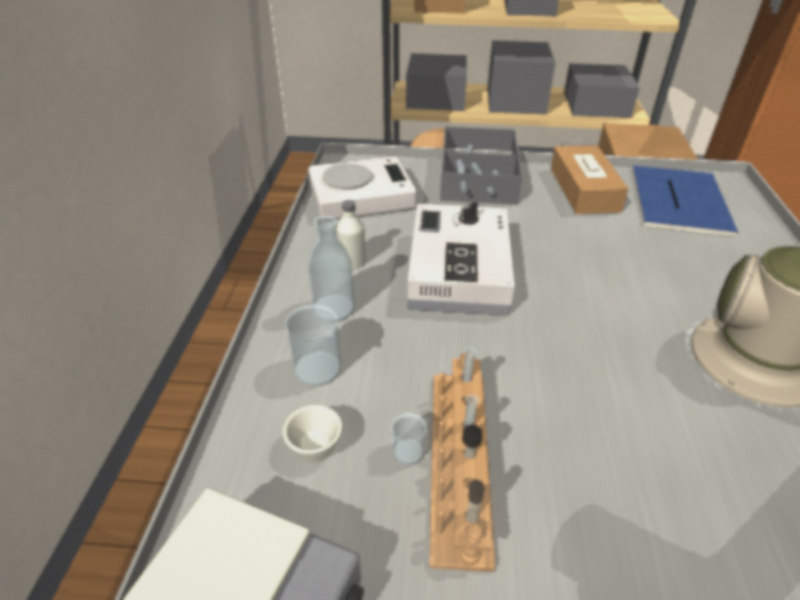

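The slim standard cap is at about (180,338) in the top picture and the wide reference cap at (232,338). The tubes are at about (258,338) and (308,338). The wells are at (442,332) and (471,332), and the knob is at (540,341). Next I'll refine these.

```bash
cat > b.py <<'E'
from h import *
t=get_image("top");s=get_image("side")
g=t["frame"].min(axis=2).astype(np.uint8);mx=t["frame"].max(axis=2)
# deck
m=((g>165)&(mx-g<40)).astype(np.uint8);m[:, :285]=0;m[:,402:]=0;m[:190]=0;m[275:]=0
m=cv2.morphologyEx(m,cv2.MORPH_OPEN,np.ones((3,3)))
c=np.vstack(cv2.findContours(m,0,2)[0]);rc=cv2.minAreaRect(c);print(rc)
B=np.array([atz(t,b[1],b[0],.08)[:2] for b in cv2.boxPoints(rc)]);print(B.round(4).tolist(),B.mean(0).round(4))
# caps
for n,(u,v) in dict(std=(126,237),ref=(163,236)).items():
    w=mx[v-9:v+10,u-10:u+11].astype(float);wt=np.clip(70-w,0,40);yy,xx=np.mgrid[v-9:v+10,u-10:u+11]
    R0,C0=(wt*yy).sum()/wt.sum(),(wt*xx).sum()/wt.sum()
    z={'std':.126,'ref':.105}[n];print(n,R0,C0,atz(t,R0,C0,z).round(4))
for n in("reference_rod_cap","standard_rod_cap","well_1_floor","well_2_floor","selector_grip","rack"):
    a=tip_of(n,t);b=tip_of(n,s)
    if a and b: print(n,tri(t,a[0]["location"],s,b[0]["location"]).round(4))
save(t,"2a.png",(105,205,245,265),5.6)
save(t,"2b.png",(285,185,405,275),6.6)
E
python3 b.py
```

```text
((345.5, 232.5), (73.0, 101.0), 90.0)
[[0.647, -0.0701], [0.6517, -0.3511], [0.4502, -0.3486], [0.4458, -0.0726]] [ 0.5487 -0.2106]
std 236.14863498483317 124.66531850353893 [0.5254 0.3822 0.126 ]
ref 235.98935170685874 161.8919511431256 [0.5286 0.2884 0.105 ]
reference_rod_cap [0.5311 0.261  0.054 ]
standard_rod_cap [ 0.5182  0.2783 -0.049 ]
well_1_floor [ 0.5467 -0.1658  0.0288]
well_2_floor [ 0.5424 -0.1106  0.0386]
selector_grip [ 0.5281 -0.3001  0.1106]
rack [0.5307 0.2701 0.0095]
```

View crops.

View pics/2a.png

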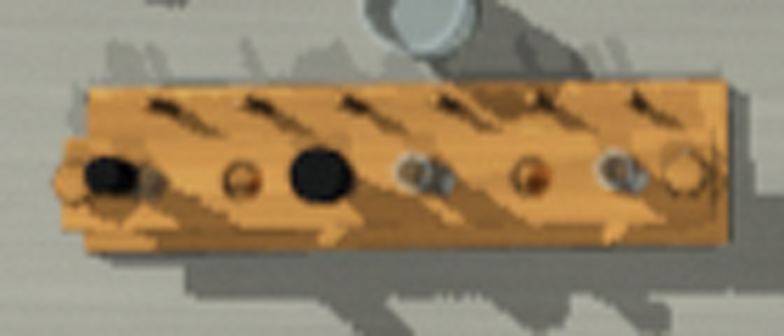

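View pics/2b.png

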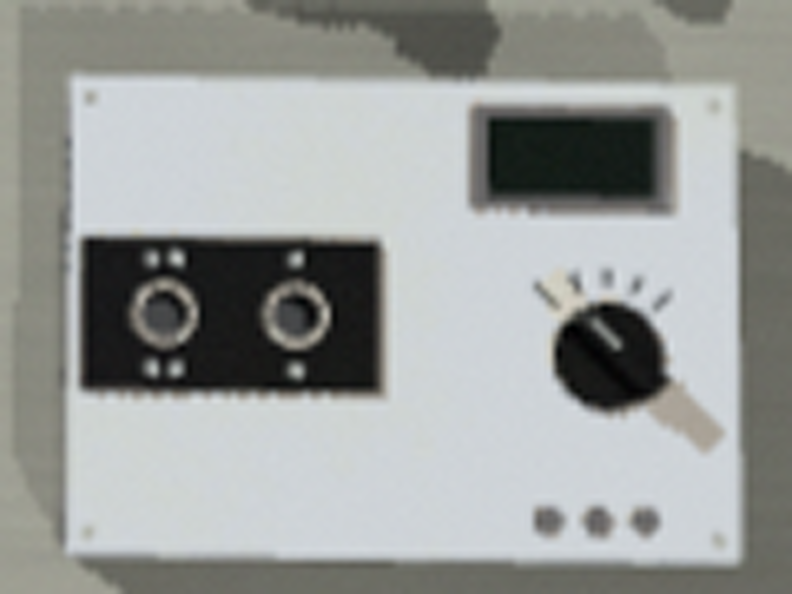

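The two-dot well is at crop (163,312) and the one-dot well at (296,315). The knob centre is at (610,355), with its bar pointing to the first tick, 45° towards the upper left. The reference rod is in hole +24 and the standard in hole +120.

```bash
cat >> h.py <<'E'
def go(x,y,z,yaw=None,base=None):
    """units to travel to world TCP xyz, jaw yaw deg, from commanded pose ~ measured"""
    s,p,Q=pose();M=Q.as_matrix();t=M.T@(np.array([x,y,z])-p)/.5
    cur=np.degrees(np.arctan2(M[1,0],M[0,0]));out=[0,0,0]
    if yaw is not None:
        c,sn=np.cos(np.radians(yaw)),np.sin(np.radians(yaw))
        T=np.array([[c,-0*sn,-sn],[sn,0,c],[0,-1,0]]);out=(R.from_matrix(M.T@T).as_rotvec()/np.pi)
    print("t",s["time_s"],"pos",p.round(4),"yaw",round(cur,2),"F",np.round(s["ft_force"],1),"w",round(s["grip_width"],4));print(" tr",t.round(4).tolist(),"dr",np.round(out,4).tolist())
E
python3 - <<'E'
from h import *
t=get_image("top")
for n,(c,rw,z) in dict(w2=(309.2,231.8,.084),w1=(329.35,232.2,.084),knobtop=(285+610/6.6-.5,185+355/6.6-.5,.09)).items(): print(n,atz(t,rw,c,z).round(4))
g=t["frame"].max(axis=2).astype(float)
for n,(u,v) in dict(w2=(309,232),w1=(329,232)).items():
    w=np.clip(g[v-6:v+7,u-7:u+8]-70,0,None);yy,xx=np.mgrid[v-6:v+7,u-7:u+8]
    ok=(xx-u)**2+(yy-v)**2<42;w=w*ok;a,b=(w*yy).sum()/w.sum(),(w*xx).sum()/w.sum();print(n,a,b,atz(t,a,b,.084).round(4))
go(.5295,.290,.18,0);go(.5295,.290,.080,0)
E
```

```text
w2 [ 0.5478 -0.1102  0.084 ]
w1 [ 0.5476 -0.1656  0.084 ]
knobtop [ 0.5327 -0.2951  0.09  ]
w2 231.9518639160333 309.4958378574014 [ 0.5474 -0.111   0.084 ]
w1 232.68261881023597 329.5121302758391 [ 0.5463 -0.166   0.084 ]
t 1.75 pos [0.1381 0.5324 0.2388] yaw 75.46 F [ 0.9 -0.2 -0.2] w 0.0878
 tr [-0.2726, 0.1175, -0.8795] dr [-0.0, 0.4192, 0.0]
t 1.75 pos [0.1381 0.5324 0.2388] yaw 75.46 F [ 0.9 -0.2 -0.2] w 0.0878
 tr [-0.2726, 0.3175, -0.8795] dr [-0.0, 0.4192, 0.0]
```

```bash
python3 -m handwheel '{"translation":[[-0.2726,0.1175,-0.8795],[-0.2726,0.1175,-0.8795],[-0.2726,0.1175,-0.8795],[-0.2726,0.1175,-0.8795],[-0.2726,0.1175,-0.8795],[-0.2726,0.1175,-0.8795],[-0.2726,0.1175,-0.8795],[-0.2726,0.1175,-0.8795],[-0.2726,0.1175,-0.8795],[-0.2726,0.1175,-0.8795]],"dr":[[0,0.419,0],[0,0.419,0],[0,0.419,0],[0,0.419,0],[0,0.419,0],[0,0.419,0],[0,0.419,0],[0,0.419,0],[0,0.419,0],[0,0.419,0]],"claw":[60,60,60,60,60,60,60,60,60,60]}'
python3 - <<'E'
from h import *
go(.5295,.290,.080,0)
s=get_image("side")
for n in("reference_rod_cap","standard_rod_cap"):
    for d in tip_of(n,s)[:2]: print(n,d,atz(s,*d["location"],.099 if n[0]=='r' else .12).round(4))
st,p,_=pose();print("tcp px",proj(s,p),"low",proj(s,[p[0],p[1],.099]))
save(s,"3.png",(230,190,430,390),3)
E
```

```text
time_s: 3.0
ee_pos: [0.5284, 0.291, 0.1803]
eef_rot: [0.707, -0.707, -0.001, 0.001]
ft_force: [-0.5, 0.5, 0.2]
grip_width: 0.0603
t 3.0 pos [0.5284 0.291  0.1803] yaw 0.18 F [-0.5  0.5  0.2] w 0.0603
 tr [0.0022, 0.2006, -0.0021] dr [-0.0001, 0.001, -0.0001]
reference_rod_cap {'location': [305.6, 328.7], 'confidence': 0.54} [0.5317 0.2944 0.099 ]
standard_rod_cap {'location': [341.8, 335.8], 'confidence': 0.74} [0.5214 0.3857 0.12  ]
standard_rod_cap {'location': [255.7, 223.8], 'confidence': 0.63} [0.7576 0.2005 0.12  ]
tcp px (np.float64(277.47861333596575), np.float64(334.1327228876549)) low (np.float64(304.33202503489474), np.float64(330.3312084843417))
```

View pics/3.png

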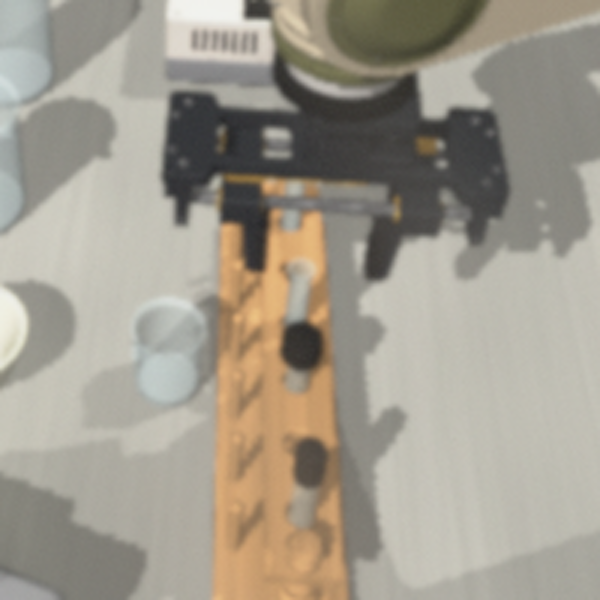

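```bash
python3 -m handwheel '{"translation":[[0.004,0.1,-0.002],[0.004,0.18,-0.002],[0.004,0.2,-0.002],[0.004,0.2,-0.002],[0.004,0.2,-0.002],[0.004,0.2,-0.002],[0.004,0.2,-0.002],[0.004,0.2,-0.002]],"dr":[[0,0.001,0],[0,0.001,0],[0,0.001,0],[0,0.001,0],[0,0.001,0],[0,0.001,0],[0,0.001,0],[0,0.001,0]],"claw":[60,60,60,60,20,20,20,20]}'
```

```text
time_s: 4.15
ee_pos: [0.5317, 0.289, 0.0804]
eef_rot: [0.707, -0.707, 0.001, -0.001]
ft_force: [-0.7, -0.1, 1.8]
grip_width: 0.0265
```

```bash
python3 -m handwheel '{"translation":[[0,0,0],[0,0,0]],"dr":[[0,0,0],[0,0,0]],"claw":[20,20]}'
python3 - <<'E'
from h import *
go(.53,.29,.15,0);print([round(r.read_state()["grip_width"],4) for _ in range(3)])
s=get_image("side");print(tip_of("reference_rod_cap",s)[:2],spot_in("reference_rod_cap",s)[:2])
save(s,"4.png",(260,230,400,370),4)
E
```

```text
time_s: 4.4
ee_pos: [0.5317, 0.2891, 0.0803]
eef_rot: [0.707, -0.707, 0.001, -0.001]
ft_force: [-0.2, 0.3, 3.7]
grip_width: 0.0268
t 4.4 pos [0.5317 0.2891 0.0803] yaw -0.14 F [-0.2  0.3  3.7] w 0.0268
 tr [-0.0033, -0.1394, 0.0019] dr [-0.0001, -0.0008, 0.0002]
[0.0268, 0.0268, 0.0268]
[{'location': [305.3, 326.9], 'confidence': 0.73}] [{'bbox': [321.5, 138.8, 338.0, 157.6], 'confidence': 0.73}, {'bbox': [321.4, 299.3, 339.1, 320.8], 'confidence': 0.71}]
```

View pics/4.png

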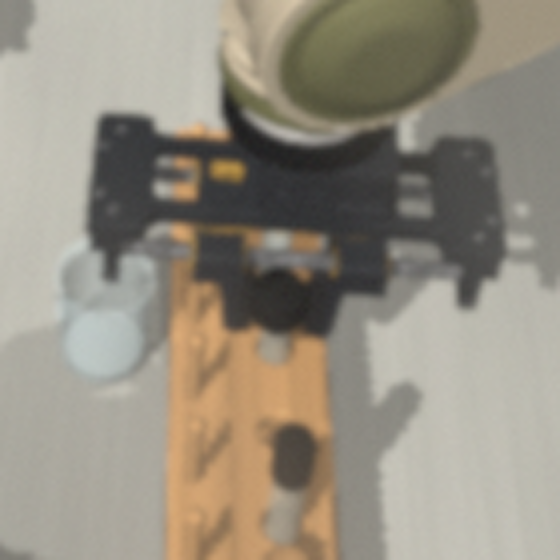

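```bash
python3 -m handwheel '{"translation":[[0,-0.06,0],[0,-0.16,0],[0,-0.26,0],[0,-0.28,0],[0.035,-0.28,-0.909],[0.035,-0.28,-0.909],[0.035,-0.28,-0.909],[0.035,-0.28,-0.909],[0.035,-0.28,-0.909],[0.035,-0.28,-0.909],[0.035,-0.28,-0.909],[0.035,-0.28,-0.909]],"dr":[[0,0,0],[0,0,0],[0,0,0],[0,0,0],[0,0,0],[0,0,0],[0,0,0],[0,0,0],[0,0,0],[0,0,0],[0,0,0],[0,0,0]],"claw":[20,20,20,20,20,20,20,20,20,20,20,20]}'
python3 - <<'E'
from h import *
go(.5490,-.1655,.170,0)
E
```

```text
time_s: 6.05
ee_pos: [0.5472, -0.1686, 0.2182]
eef_rot: [0.707, -0.707, 0.003, -0.001]
ft_force: [-0.3, 0.5, -0.4]
grip_width: 0.0267
t 6.05 pos [ 0.5472 -0.1686  0.2182] yaw -0.36 F [-0.3  0.5 -0.4] w 0.0267
 tr [0.0037, 0.0965, 0.0061] dr [-0.0003, -0.002, -0.0008]
```

```bash
python3 -m handwheel '{"translation":[[0,0.05,0],[0,0.09,0],[0,0.09,0],[0,0.09,0]],"dr":[[0,0,0],[0,0,0],[0,0,0],[0,0,0]],"claw":[20,20,20,20]}'
python3 - <<'E'
from h import *
go(.5490,-.1655,.170,0)
s=get_image("side");st,p,_=pose()
f=[p[0],p[1],p[2]-.0663]
print("foot",f,"proj",proj(s,f),"cap",proj(s,p+[0,0,.019]),"well1",proj(s,[.548,-.166,.084]),"w2",proj(s,[.548,-.111,.084]))
for n in("reference_rod_cap","reference_rod_foot","well_1_floor","well_2_floor"): print(n,[(np.round(d["location"],1),round(d["confidence"],2)) for d in tip_of(n,s)[:2]])
save(s,"5.png",(280,130,360,220),6.6)
E
```

```text
time_s: 6.55
ee_pos: [0.5482, -0.1651, 0.1755]
eef_rot: [-0.707, 0.707, -0.0, 0.001]
ft_force: [-0.1, -0.7, -0.3]
grip_width: 0.027
t 6.55 pos [ 0.5482 -0.1651  0.1755] yaw -0.1 F [-0.1 -0.7 -0.3] w 0.027
 tr [0.0016, 0.011, -0.0008] dr [0.0001, -0.0006, 0.0001]
foot [np.float64(0.5482353043506579), np.float64(-0.16522863536711174), np.float64(0.10942997989371855)] proj (np.float64(168.5493465816367), np.float64(322.4273004268968)) cap (np.float64(142.32425454149814), np.float64(324.7415896098412)) well1 (np.float64(175.72613850676427), np.float64(321.86491060408855)) w2 (np.float64(187.24684741796136), np.float64(321.695490340712))
reference_rod_cap [(array([143.4, 323.3]), 0.76)]
reference_rod_foot [(array([183.1, 245.3]), 0.59), (array([168.9, 325.6]), 0.46)]
well_1_floor [(array([188.8, 323.6]), 0.64)]
well_2_floor [(array([203.3, 320.6]), 0.79), (array([181.1, 248.2]), 0.51)]
```

View pics/5.png

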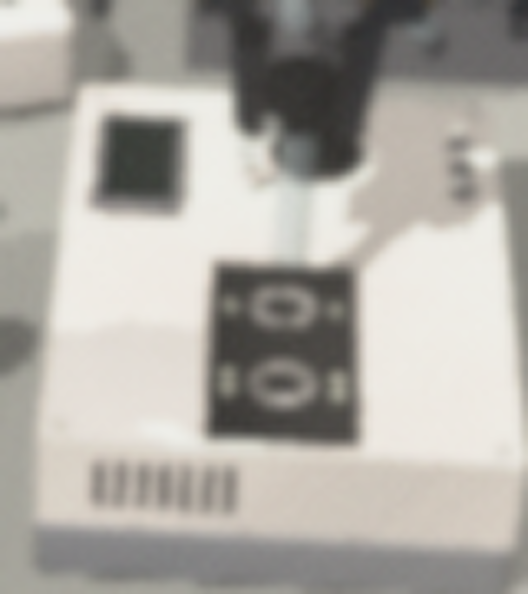

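The one-dot well is at about (175.9, 322.4) px, within 0.5 px of prediction. The rod foot is at (168.1, 323.6), so I'll shift about 1 mm in +x and go down gently.

```bash
python3 -m handwheel '{"translation":[[0.0025,0.03,-0.001],[0.0025,0.045,-0.001],[0.0025,0.055,-0.001],[0.0025,0.065,-0.001],[0.0025,0.07,-0.001],[0.0025,0.07,-0.001]],"dr":[[0,0,0],[0,0,0],[0,0,0],[0,0,0],[0,0,0],[0,0,0]],"claw":[20,20,20,20,20,20]}'; python3 -c "
from h import *
go(.549,-.166,.1013,0)"
```

```text
time_s: 7.55
ee_pos: [0.5492, -0.166, 0.14]
eef_rot: [0.707, -0.707, 0.001, -0.001]
ft_force: [-0.2, 0.1, -0.3]
grip_width: 0.027
t 7.55 pos [ 0.5492 -0.166   0.14  ] yaw -0.14 F [-0.2  0.1 -0.3] w 0.027
 tr [-0.0003, 0.0773, 0.0] dr [-0.0, -0.0008, -0.0]
```

```bash
python3 -m handwheel '{"translation":[[0,0.02,0],[0,0.04,0],[0,0.06,0],[0,0.068,0],[0,0.072,0],[0,0.072,0]],"dr":[[0,0,0],[0,0,0],[0,0,0],[0,0,0],[0,0,0],[0,0,0]],"claw":[20,20,20,20,20,20]}'; python3 -c "
from h import *
go(.549,-.166,.1013,0)"
```

```text
time_s: 8.3
ee_pos: [0.5492, -0.1661, 0.1041]
eef_rot: [-0.707, 0.707, -0.001, 0.001]
ft_force: [0.6, -0.2, -0.5]
grip_width: 0.0267
t 8.3 pos [ 0.5492 -0.1661  0.1041] yaw -0.14 F [ 0.6 -0.2 -0.5] w 0.0267
 tr [-0.0004, 0.0056, 0.0001] dr [0.0, -0.0008, 0.0]
```

```bash
python3 -m handwheel '{"translation":[[0,0.002,0],[0,0.004,0],[0,0.006,0],[0,0.008,0],[0,0.008,0]],"dr":[[0,0,0],[0,0,0],[0,0,0],[0,0,0],[0,0,0]],"claw":[20,20,20,20,20]}'
```

```text
time_s: 8.93
ee_pos: [0.5496, -0.1664, 0.1011]
eef_rot: [-0.707, 0.708, -0.0, 0.001]
ft_force: [-1.0, 0.4, 6.7]
grip_width: 0.027
```

```bash
python3 -m handwheel '{"translation":[[0,0.004,0],[0,0.004,0],[0,0.004,0],[0,-0.06,0],[0,-0.15,0],[0,-0.23,0],[-0.042,-0.24,0.8],[-0.042,-0.24,0.8],[-0.042,-0.24,0.8],[-0.042,-0.24,0.8],[-0.042,-0.24,0.8],[-0.042,-0.24,0.8]],"dr":[[0,0,0],[0,0,0],[0,0,0],[0,0,0],[0,0,0],[0,0,0],[0,0,0],[0,0,0],[0,0,0],[0,0,0],[0,0,0],[0,0,0]],"claw":[45,45,45,45,45,45,45,45,45,45,45,45]}'
python3 -c "
from h import *
go(.5285,.384,.20,0)
s=get_image('side')
for n in('reference_rod_cap','standard_rod_cap'):
  for d in tip_of(n,s)[:2]: print(n,np.round(d['location'],1),d['confidence'])
print(proj(s,[.549,-.166,.12]))
save(s,'6.png',(280,120,360,210),6.6)
"
```

```text
time_s: 10.42
ee_pos: [0.53, 0.2105, 0.2198]
eef_rot: [-0.707, 0.707, -0.001, 0.001]
ft_force: [-0.1, 0.3, -0.3]
grip_width: 0.0453
t 10.425 pos [0.53   0.2105 0.2198] yaw -0.14 F [-0.1  0.3 -0.3] w 0.0453
 tr [-0.0039, 0.0395, 0.347] dr [0.0, -0.0008, 0.0001]
reference_rod_cap [165.8 321.6] 0.4
standard_rod_cap [343.  333.5] 0.78
(np.float64(165.27176468059224), np.float64(322.4316990944425))
```

View pics/6.png

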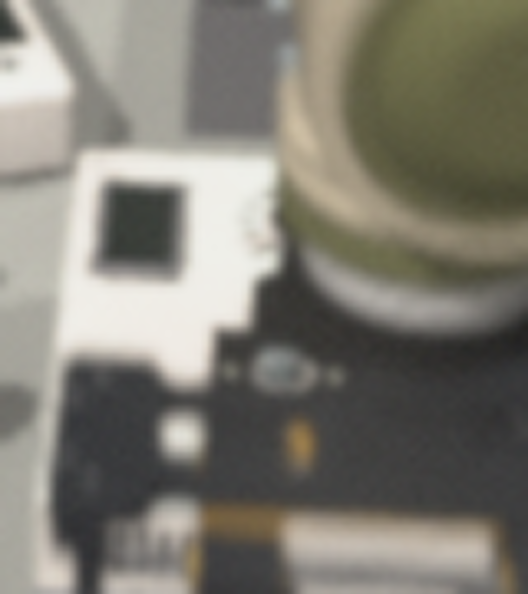

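The one-dot collar at crop (284,372) has glass in it, and the network puts the cap at (165.8,321.6) against a predicted (165.3,322.4). The reference rod is seated. On to the standard rod.

```bash
python3 -m handwheel '{"translation":[[-0.003,0.03,0.347],[-0.003,0.03,0.347],[-0.003,0.03,0.347],[-0.003,0.03,0.347],[-0.003,0.1,0.347],[-0.003,0.18,0.347],[-0.003,0.235,0.347],[-0.003,0.235,0.347],[-0.003,0.235,0.347],[-0.003,0.235,0.347],[-0.003,0.235,0.347],[-0.003,0.235,0.347]],"dr":[[0,0,0],[0,0,0],[0,0,0],[0,0,0],[0,0,0],[0,0,0],[0,0,0],[0,0,0],[0,0,0],[0,0,0],[0,0,0],[0,0,0]],"claw":[45,45,45,45,45,45,45,45,12,12,12,12]}'
python3 - <<'E'
from h import *
go(.548,-.111,.25,0)
s=get_image("side");st,p,_=pose()
print("cap exp",proj(s,p+[0,0,.019]))
print(tip_of("standard_rod_cap",s)[:2],tip_of("reference_rod_cap",s)[:2])
E
```

```text
time_s: 12.08
ee_pos: [0.5296, 0.3822, 0.103]
eef_rot: [0.707, -0.707, 0.0, -0.001]
ft_force: [-0.9, -0.0, 3.0]
grip_width: 0.0169
t 12.075 pos [0.5296 0.3822 0.103 ] yaw -0.13 F [-0.9 -0.   3. ] w 0.0169
 tr [0.0395, -0.2946, -0.986] dr [-0.0002, -0.0007, 0.0004]
cap exp (np.float64(339.03418241317854), np.float64(331.2204245785386))
[{'location': [344.5, 333.6], 'confidence': 0.65}] [{'location': [167.8, 323.1], 'confidence': 0.65}]
```

```bash
python3 -m handwheel '{"translation":[[0,-0.06,0],[0,-0.15,0],[0,-0.25,0],[0,-0.3,0],[0.038,-0.3,-0.986],[0.038,-0.3,-0.986],[0.038,-0.3,-0.986],[0.038,-0.3,-0.986],[0.038,-0.3,-0.986],[0.038,-0.3,-0.986],[0.038,-0.3,-0.986],[0.038,-0.3,-0.986]],"dr":[[0,0,0],[0,0,0],[0,0,0],[0,0,0],[0,0,0],[0,0,0],[0,0,0],[0,0,0],[0,0,0],[0,0,0],[0,0,0],[0,0,0]],"claw":[12,12,12,12,12,12,12,12,12,12,12,12]}'
python3 -m handwheel '{"translation":[[0,0.04,0],[0,0.08,0],[0,0.09,0],[0,0.09,0],[0,0.09,0]],"dr":[[0,0,0],[0,0,0],[0,0,0],[0,0,0],[0,0,0]],"claw":[12,12,12,12,12]}'
python3 - <<'E'
from h import *
go(.549,-.111,.18,0)
s=get_image("side");st,p,_=pose();f=p-[0,0,.089]
print("foot",f,proj(s,f),"cap",proj(s,p+[0,0,.017]),"w2",proj(s,[.548,-.111,.084]))
print([tip_of(n,s)[:2] for n in("standard_rod_cap","standard_rod_foot","reference_rod_cap")])
save(s,"7.png",(280,110,360,200),6.6)
E
```

```text
time_s: 13.72
ee_pos: [0.5467, -0.1132, 0.2518]
eef_rot: [0.707, -0.707, 0.001, -0.001]
ft_force: [0.2, -0.0, 0.5]
grip_width: 0.017
time_s: 14.35
ee_pos: [0.5474, -0.111, 0.208]
eef_rot: [-0.707, 0.707, -0.0, 0.001]
ft_force: [0.7, -0.2, -0.7]
grip_width: 0.0168
t 14.35 pos [ 0.5474 -0.111   0.208 ] yaw -0.12 F [ 0.7 -0.2 -0.7] w 0.0168
 tr [0.0031, 0.0559, 0.0] dr [0.0002, -0.0007, 0.0004]
foot [ 0.54741027 -0.11100621  0.11891133] (np.float64(176.99449234966318), np.float64(322.838100814772)) cap (np.float64(143.01961597587666), np.float64(325.91479132300435)) w2 (np.float64(187.24684741796136), np.float64(321.695490340712))
[[{'location': [144.6, 325.8], 'confidence': 0.62}], [{'location': [179.4, 326.7], 'confidence': 0.52}, {'location': [167.0, 320.0], 'confidence': 0.41}], [{'location': [189.1, 322.4], 'confidence': 0.49}, {'location': [188.5, 320.8], 'confidence': 0.46}]]
```

View pics/7.png

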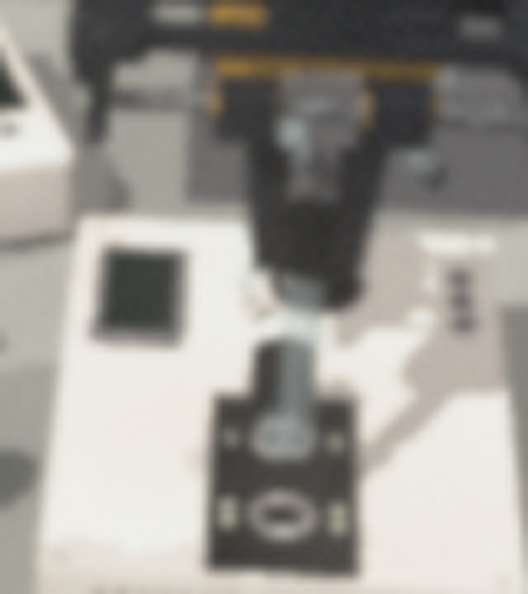

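The two-dot well is at (187.5,322.5) px with the foot right above it at (178.4,323.6). The cap sits a few mm towards +y in the grip, so I'm correcting by -3.5 mm in y.

```bash
python3 -m handwheel '{"translation":[[0.002,0.03,-0.007],[0.002,0.055,-0.007],[0.002,0.066,-0.007],[0.002,0.072,-0.007],[0.002,0.077,-0.007],[0.002,0.082,-0.007],[0.002,0.082,-0.007]],"dr":[[0,0,0],[0,0,0],[0,0,0],[0,0,0],[0,0,0],[0,0,0],[0,0,0]],"claw":[12,12,12,12,12,12,12]}'; python3 -c "
from h import *
print(pose()[0]['torque']);go(.5485,-.1145,.124,0)"
```

```text
time_s: 15.42
ee_pos: [0.5481, -0.1146, 0.1662]
eef_rot: [-0.707, 0.707, -0.001, 0.001]
ft_force: [-0.3, -0.0, -0.1]
grip_width: 0.0169
[-0.04783065  0.07897131 -0.00835586]
t 15.425 pos [ 0.5481 -0.1146  0.1662] yaw -0.14 F [-0.3 -0.  -0.1] w 0.0169
 tr [0.0008, 0.0843, 0.0001] dr [0.0, -0.0008, 0.0]
```

```bash
python3 -m handwheel '{"translation":[[0,0.01,0],[0,0.02,0],[0,0.03,0],[0,0.04,0],[0,0.04,0]],"dr":[[0,0,0],[0,0,0],[0,0,0],[0,0,0],[0,0,0]],"claw":[12,12,12,12,12]}'; python3 -c "
from h import *
print(pose()[0]['torque']);go(.5485,-.1145,.124,0)"
```

```text
time_s: 16.05
ee_pos: [0.548, -0.1145, 0.1457]
eef_rot: [0.707, -0.707, 0.001, -0.001]
ft_force: [0.7, -0.5, -1.6]
grip_width: 0.0167
[-0.0881911   0.09002864  0.00385296]
t 16.05 pos [ 0.548  -0.1145  0.1457] yaw -0.15 F [ 0.7 -0.5 -1.6] w 0.0167
 tr [0.001, 0.0435, -0.0] dr [-0.0001, -0.0008, -0.0002]
```

```bash
python3 -m handwheel '{"translation":[[0,0.012,0],[0,0.024,0],[0,0.034,0],[0,0.039,0],[0,0.042,0],[0,0.045,0],[0,0.047,0],[0,0.047,0]],"dr":[[0,0,0],[0,0,0],[0,0,0],[0,0,0],[0,0,0],[0,0,0],[0,0,0],[0,0,0]],"claw":[12,12,12,12,12,12,12,12]}'; python3 -c "
from h import *
print(pose()[0]['torque']);go(.5485,-.1145,.124,0)"
```

```text
time_s: 17.05
ee_pos: [0.5488, -0.1149, 0.1238]
eef_rot: [-0.707, 0.707, -0.0, 0.002]
ft_force: [-1.5, -0.6, 6.0]
grip_width: 0.0167
[-0.10601683  0.14411756  0.01115257]
t 17.05 pos [ 0.5488 -0.1149  0.1238] yaw -0.14 F [-1.5 -0.6  6. ] w 0.0167
 tr [-0.0005, -0.0003, 0.0007] dr [0.0004, -0.0008, 0.0008]
```

```bash
python3 -m handwheel '{"translation":[[0,0,0],[0,0,0],[0,0,0],[0,-0.05,0],[0,-0.13,0],[0,-0.16,0],[-0.031,-0.16,-0.362],[-0.031,-0.16,-0.362],[-0.031,-0.16,-0.362],[-0.031,-0.16,-0.362],[-0.031,-0.16,-0.362],[-0.031,-0.16,-0.362]],"dr":[[0,0,0],[0,0,0],[0,0,0],[0,0,0],[0,0,0],[0,0,0],[0,0.25,0],[0,0.25,0],[0,0.25,0],[0,0.25,0],[0,0.25,0],[0,0.25,0]],"claw":[40,40,40,40,40,40,40,40,40,40,40,40]}'
python3 - <<'E'
from h import *
go(.5335,-.296,.089,-45);go(.5335,-.296,.13,-45)
s=get_image("side");st,p,_=pose()
print("caps exp ref",proj(s,[.549,-.166,.12]),"std",proj(s,[.549,-.111,.141]),"knob",proj(s,[.5335,-.296,.1155]))
print([[ (np.round(d["location"],1),round(d["confidence"],2)) for d in tip_of(n,s)[:2]] for n in("standard_rod_cap","reference_rod_cap","selector_grip")])
save(s,"8.png",(270,90,370,200),5.4)
E
```

```text
time_s: 18.55
ee_pos: [0.5322, -0.2948, 0.2023]
eef_rot: [0.654, -0.653, 0.27, -0.27]
ft_force: [-0.4, -0.2, 0.9]
grip_width: 0.04
t 18.55 pos [ 0.5322 -0.2948  0.2023] yaw -44.93 F [-0.4 -0.2  0.9] w 0.04
 tr [0.0036, 0.2266, 0.0002] dr [0.0, 0.0004, -0.0002]
t 18.55 pos [ 0.5322 -0.2948  0.2023] yaw -44.93 F [-0.4 -0.2  0.9] w 0.04
 tr [0.0035, 0.1446, 0.0002] dr [0.0, 0.0004, -0.0002]
caps exp ref (np.float64(165.27176468059224), np.float64(322.4316990944425)) std (np.float64(170.24450119831), np.float64(322.8518469889055)) knob (np.float64(143.04212762787546), np.float64(327.6960818665532))
[[(array([170.3, 324.8]), 0.43)], [(array([166.2, 320.6]), 0.63)], [(array([144.1, 326.5]), 0.71)]]
```

View pics/8.png

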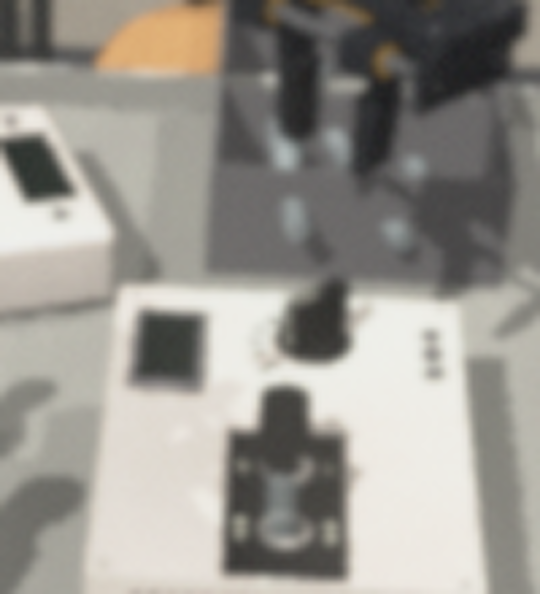

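Both rods stand seated: the standard at crop (285,480), with the reference behind it. The knob is at (315,325), clear below the fingers.

```bash
python3 -m handwheel '{"translation":[[0.002,0.08,0],[0.002,0.16,0],[0.002,0.2,0],[0.002,0.226,0],[0.002,0.226,0],[0.002,0.226,0],[0.002,0.226,0],[0.002,0.226,0],[0.002,0.226,0],[0.002,0.226,0]],"dr":[[0,0,0],[0,0,0],[0,0,0],[0,0,0],[0,0,0],[0,0,0],[0,0,0],[0,0,0],[0,0,0],[0,0,0]],"claw":[40,40,40,40,40,8,8,8,8,8]}'; python3 -c "
from h import *
s=pose()[0];print(s['torque'],s['tau'],s['qpos']);go(.5335,-.296,.089,-45)"
```

```text
time_s: 20.0
ee_pos: [0.532, -0.2953, 0.0903]
eef_rot: [0.653, -0.653, 0.272, -0.27]
ft_force: [-5.2, 4.9, 6.1]
grip_width: 0.0125
[0.62095624 0.98276641 0.08381949] [ -0.92612598 -48.92730474 -20.79235733   0.09650429  -1.77425321
   0.06800047] [-7.01009558e-01  6.18430665e-01  1.33797428e+00 -4.24647302e-05
  1.18788892e+00  8.64210147e-02]
t 20.0 pos [ 0.532  -0.2953  0.0903] yaw -45.12 F [-5.2  4.9  6.1] w 0.0125
 tr [0.0031, 0.0025, 0.0011] dr [0.0001, -0.0006, -0.0009]
```

```bash
python3 -m handwheel '{"translation":[[-0.002,0,0],[-0.004,0,0],[-0.004,0,0]],"dr":[[0,0,0],[0,0,0],[0,0,0]],"claw":[8,8,8]}'; cat > k.py <<'E'
from h import *
s,p,Q=pose();M=Q.as_matrix();F=M.T@np.array(s["ft_force"])
print("yaw",np.degrees(np.arctan2(M[1,0],M[0,0])).round(2),"Ftool",F.round(1),"Tz",round(s["torque"][2],3),"tau6",round(s["tau"][5],3),"pos",p.round(4),"w",round(s["grip_width"],4),"t",s["time_s"])
E
python3 k.py
```

```text
time_s: 20.38
ee_pos: [0.5319, -0.2952, 0.0903]
eef_rot: [-0.653, 0.653, -0.271, 0.272]
ft_force: [0.4, -0.9, 5.4]
grip_width: 0.0133
yaw -45.14 Ftool [ 1.  -5.4 -0.3] Tz 0.101 tau6 0.08 pos [ 0.5319 -0.2952  0.0903] w 0.0133 t 20.375
```

```bash
python3 -m handwheel '{"translation":[[0,-0.001,0],[0,-0.001,0],[0,-0.001,0],[0,-0.001,0],[0,-0.001,0],[0,-0.001,0],[0,-0.001,0]],"dr":[[0,0.02,0],[0,0.04,0],[0,0.06,0],[0,0.08,0],[0,0.1,0],[0,0.1,0],[0,0.1,0]],"claw":[8,8,8,8,8,8,8]}'; python3 k.py
python3 -m handwheel '{"translation":[[0,0,0],[0,0,0],[0,0,0],[0,0,0]],"dr":[[0,0.02,0],[0,0.04,0],[0,0.04,0],[0,0.04,0]],"claw":[8,8,8,8]}'; python3 k.py
```

```text
time_s: 21.25
ee_pos: [0.5317, -0.295, 0.0903]
eef_rot: [0.603, -0.603, 0.37, -0.37]
ft_force: [1.2, -0.2, 3.0]
grip_width: 0.0126
yaw -63.08 Ftool [ 0.8 -3.   0.9] Tz 0.096 tau6 0.085 pos [ 0.5317 -0.295   0.0903] w 0.0126 t 21.25
time_s: 21.75
ee_pos: [0.5316, -0.2948, 0.0903]
eef_rot: [0.578, -0.578, 0.407, -0.407]
ft_force: [0.9, 0.8, 2.2]
grip_width: 0.0129
yaw -70.24 Ftool [-0.5 -2.2  1.1] Tz 0.164 tau6 0.213 pos [ 0.5316 -0.2948  0.0903] w 0.0129 t 21.75
```

First click felt: torque rose from 0.085 to 0.21 between 18° and 25°. Going on.

```bash
python3 -m handwheel '{"translation":[[0,0,0],[0,0,0],[0,0,0],[0,0,0],[0,0,0],[0,0,0],[0,0,0]],"dr":[[0,0.02,0],[0,0.04,0],[0,0.06,0],[0,0.08,0],[0,0.095,0],[0,0.095,0],[0,0.095,0]],"claw":[8,8,8,8,8,8,8]}'; python3 k.py
python3 -m handwheel '{"translation":[[0,0,0],[0,0,0],[0,0,0],[0,0,0]],"dr":[[0,0.02,0],[0,0.035,0],[0,0.035,0],[0,0.035,0]],"claw":[8,8,8,8]}'; python3 k.py
```

```text
time_s: 22.62
ee_pos: [0.5316, -0.2945, 0.0903]
eef_rot: [0.512, -0.511, 0.488, -0.488]
ft_force: [2.0, 4.2, 5.3]
grip_width: 0.0126
yaw -87.36 Ftool [-4.2 -5.3  2.2] Tz 0.105 tau6 0.099 pos [ 0.5316 -0.2945  0.0903] w 0.0126 t 22.625
time_s: 23.12
ee_pos: [0.5315, -0.2944, 0.0903]
eef_rot: [0.484, -0.484, 0.516, -0.516]
ft_force: [2.0, 4.3, 5.2]
grip_width: 0.013
yaw -93.65 Ftool [-4.4 -5.2  1.7] Tz 0.193 tau6 0.183 pos [ 0.5315 -0.2944  0.0903] w 0.013 t 23.125
```

```bash
python3 -m handwheel '{"translation":[[0,0,0],[0,0,0],[0,0,0],[0,0,0],[0,0,0],[0,0,0]],"dr":[[0,0.02,0],[0,0.04,0],[0,0.06,0],[0,0.075,0],[0,0.075,0],[0,0.075,0]],"claw":[8,8,8,8,8,8]}'; python3 k.py
```

```text
time_s: 23.88
ee_pos: [0.5316, -0.2942, 0.0903]
eef_rot: [0.42, -0.419, 0.569, -0.569]
ft_force: [2.5, 5.3, 6.0]
grip_width: 0.0126
yaw -107.16 Ftool [-5.8 -6.   0.8] Tz 0.072 tau6 0.063 pos [ 0.5316 -0.2942  0.0903] w 0.0126 t 23.875
```

```bash
python3 -m handwheel '{"translation":[[-0.002,0,0],[-0.003,0,0],[-0.003,0,0]],"dr":[[0,0.01,0],[0,0.02,0],[0,0.02,0]],"claw":[8,8,8]}'; python3 k.py
python3 -m handwheel '{"translation":[[0,0,0],[0,0,0],[0,0,0]],"dr":[[0,0.01,0],[0,0.015,0],[0,0.015,0]],"claw":[8,8,8]}'; python3 k.py
```

```text
time_s: 24.25
ee_pos: [0.5317, -0.294, 0.0903]
eef_rot: [-0.401, 0.402, -0.582, 0.582]
ft_force: [-2.3, -2.6, 4.8]
grip_width: 0.0129
yaw -110.86 Ftool [ 3.3 -4.8 -1.2] Tz 0.077 tau6 0.266 pos [ 0.5317 -0.294   0.0903] w 0.0129 t 24.25
time_s: 24.62
ee_pos: [0.5317, -0.2939, 0.0903]
eef_rot: [-0.387, 0.388, -0.591, 0.592]
ft_force: [-1.7, -4.0, 5.6]
grip_width: 0.0133
yaw -113.54 Ftool [ 4.3 -5.6  0.1] Tz 0.25 tau6 0.295 pos [ 0.5317 -0.2939  0.0903] w 0.0133 t 24.625
```

```bash
python3 -m handwheel '{"translation":[[-0.0,0,0],[0,0,0],[0,0,0],[0,0,0]],"dr":[[0,0.009,0],[0,0.009,0],[0,0.009,0],[0,0.009,0]],"claw":[8,8,8,8]}'; python3 k.py
python3 -c "
from h import *
s=get_image('side')
print([[ (np.round(d['location'],1),round(d['confidence'],2)) for d in tip_of(n,s)[:2]] for n in('standard_rod_cap','reference_rod_cap','selector_grip','standard_rod_foot')])
save(s,'9.png',(270,90,370,200),5.4)"
```

```text
time_s: 25.12
ee_pos: [0.5318, -0.2939, 0.0903]
eef_rot: [-0.379, 0.379, -0.597, 0.597]
ft_force: [-1.2, -3.2, 4.9]
grip_width: 0.0128
yaw -115.15 Ftool [ 3.4 -4.9  0.3] Tz 0.246 tau6 0.228 pos [ 0.5318 -0.2939  0.0903] w 0.0128 t 25.125
[[(array([259.7, 221. ]), 0.22)], [(array([165.4, 322. ]), 0.43)], [(array([143.5, 329.8]), 0.52)], []]
```

View pics/9.png

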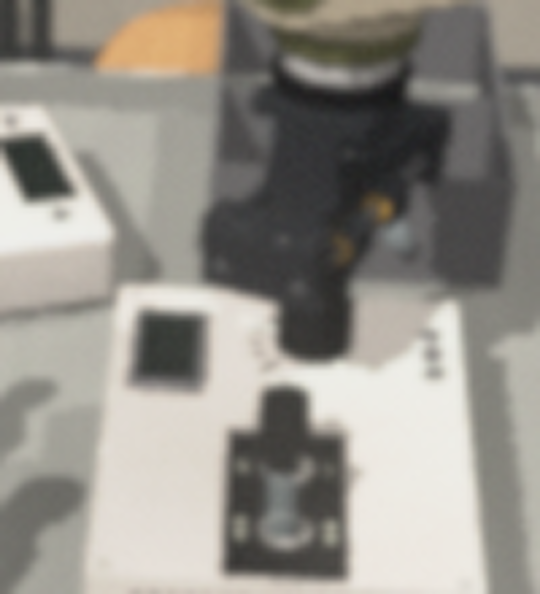

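The rods are unchanged, and the gripper holds the knob at 70° with 0.25 N m of spring torque against it. That is past the third click (67.5°) and well short of the fourth (90°). Handing in.

```bash
python3 -c "
from workcell import r
print(r.close_job())"
```

```text
the job is handed in; nothing more can be done
None
```

I did the whole job in the order asked and handed it in at about 25 s, with the gripper still holding the knob at the third click.

- **Reference rod:** it went into the one-dot well and I pressed it down to about 6.7 N before letting go. The tool stood at 0.1011 m, against 0.1013 m expected for a fully seated rod.
- **Standard rod:** it went into the two-dot well and I pressed it down to about 6 N before letting go. The tool stood at 0.1238 m, against 0.124 m expected.
- **Selector:** the torque jumped at each of three clicks, near 22°, 45° and 67°. It is held in one grasp at about 70° of turn, with about 0.25 N m from the return spring. That is roughly 2.5° past the third click and 20° short of the fourth.

**Last checks:** the final picture shows both rods upright in their wells. It does not show the knob's pointer, which the gripper hides, so its angle rests on the arm's turn and the felt torque.

**Disagreements:**
- The networks lost the standard rod's cap in the last picture and gave only one low-confidence wrong spot. A picture before the turn had it where it should be, and the rods look the same in both.
- Lateral forces of 3 to 6 N on the knob grip stayed small, and so did a steady upward force of about 5 N.
- I did not measure the open tubes or the other bench items again at the end. I felt no contact with any of them.

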